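Shut the splash lids of the socket bar

ROBOT

A 6-joint arm with a two-finger parallel gripper is mounted at the origin on the work surface; the furniture and walls round the work are solid. World frame = base frame: x ahead of the robot, y to its left, z up, the work surface at z = 0. Lengths are in mm, angles in rad, forces in N, time in s.
With the tool pointing down it reaches from about 275 to 850 mm from the base axis. Payload 5.2 kg.
Tool frame: the origin (TCP) lies midway between the tips of the shut fingers; the grasp point (between the pads) lies 19 mm behind it; z points along the fingers, y is the line along which they close (so a half turn about z gives the same grasp; the last joint's range is limited). The gripper opens to 85 mm and grips with 20 to 120 N. Pads are 22 mm wide; open, the fingers measure 114 mm over their backs; the gripper's body (76 mm by 85 mm) begins 54 mm behind the grasp point. The pads swing forward as they close: fully open they stand 13 mm farther back than shut.
Start: joints at [-1.444, 0.259, 1.535, -0, 1.348, -0.203], TCP at [178.14, -520.357, 231.31] pointing down, gripper open.
Joint ranges: [-3.14, 3.14], [-0.91, 2.08], [0.19, 2.58], [-1.22, 4.36], [0.22, 2.71], [-3.12, 3.12]. Speed limits (rad/s): [2.57, 2.57, 3.14, 3.14, 3.14, 3.14].

INTERFACE

Orientations are given as a unit quaternion [x, y, z, w].
In Python, from rig import robot gives the robot as it stands.
- The arm moves only by the tool send_rows, never from a script. Its argument "targets" is a list of rows, each a list of 7 numbers: the shift along the tool's x, y, z in m, then the turn, a rotation vector about the tool's x, y, z in rad, then the closure in counts, from 0 (fully open) to 255 (shut). In form: [[tx, ty, tz, ax, ay, az, hand], ...]. A call has 1 to 8 rows; each row is the pose to reach, as a shift and turn from the pose commanded when the call began, along the tool's axes at that moment; what a row does not reach only later rows make up. A row lasts 1/8 s, in which the tool goes at most 62.5 mm and 10.7 degrees, less where a joint would pass 70% of its speed; a pose out of reach is approached as far as the arm can. A call with a gripper value outside its range is refused whole. The fingers move at their own pace and stop on an object; "newtons" is the grip in N (left out, the last holds). Time passes only in rows, so rows that repeat a pose let the fingers close. It gives the time, the measured TCP pose, the force, the opening and the grip force at its end, in the units of the state.
- robot.get_state(): the state, without advancing time (a new reading comes with each control period).
- robot.get_image(name): name is "side" or "top" or "wrist"; returns the picture (480x640x3 uint8, blue, green, red); there is no depth.
- robot.calibration(name): a dict with "camera_matrix" (3x3 intrinsics, pixels), "R" (3x3) and "t" (3): a world point X has camera coordinates R X + t; the wrist camera has in their place "tool_from_camera" (4x4, takes a point from camera to tool coordinates, whose origin is the TCP and whose axes are the flange's). Camera axes: x right, y down, z forward; pixel columns grow to the right and rows downward; lengths in mm; the calibration is good to about 2 mm. A picture is of the moment at which its call begins: read the wrist's pose just before it. calibration takes no time and is no camera call.
- robot.hand_in(): hands the job in; it is judged then, once.
The state is a dict: "t": time; "joint_positions": joint angles; "joint_vel": joint speeds; "joint_torque": joint torques, N m; "eef_pos": TCP position; "ee_rot": TCP orientation; "wrist_force": force on the tool from outside, world axes, zero at the start; "moment": the same for the moment, N m; "grip_width": finger opening in mm; "finger_force": force on a finger pad.
Only numpy, scipy, OpenCV 4.12 (cv2) and the standard library are available. Lean on these libraries where they do the work, as an engineer would, in place of code of your own. Each camera call takes 0.05 s, during which the arm holds its last target. There are 200 camera calls.

TASK

The worktop is about to be wiped down: run the fingertips lightly along the top of the socket bar and fold down the standing flip lid of every free socket until it lies fully shut. The battery charger stays plugged in where it is, with the lid of its own socket left standing open, and nothing else on the worktop is disturbed.

Things in the scene. Friction and masses are not known exactly. Their poses are not given: they have to be found in the camera images.
- socket_bar: Socket bar screwed flat to the worktop: aluminium body with black end caps, 304 mm long, 70 mm wide, its top face 36 mm above the worktop (low screw lugs beyond the caps reach 340 mm). Origin at the centre of its underside; its y axis runs along the row of sockets, its x axis across the bar (away from the robot), z up.
- socket_1 (a point): Centre of the mouth of round socket 1 in the bar's top face (36 mm above the worktop), at y = +102 mm on the bar; axes as the bar's. Sockets lie 68 mm apart, number 1 at the bar's +y end; the mouth is 38 mm across, 16 mm deep.
- socket_2 (a point): Centre of the mouth of round socket 2 in the bar's top face (36 mm above the worktop), at y = +34 mm on the bar; axes as the bar's. Sockets lie 68 mm apart, number 1 at the bar's +y end; the mouth is 38 mm across, 16 mm deep.
- socket_3 (a point): Centre of the mouth of round socket 3 in the bar's top face (36 mm above the worktop), at y = -34 mm on the bar; axes as the bar's. Sockets lie 68 mm apart, number 1 at the bar's +y end; the mouth is 38 mm across, 16 mm deep.
- socket_4 (a point): Centre of the mouth of round socket 4 in the bar's top face (36 mm above the worktop), at y = -102 mm on the bar; axes as the bar's. Sockets lie 68 mm apart, number 1 at the bar's +y end; the mouth is 38 mm across, 16 mm deep.
- lid_1 (a joint): Angle (rad) of the grey flip lid of socket 1: 0 = fully shut, flat on the bar; 1.57 = upright; stop at 1.75. Hinge across the bar, 27 mm to the +y side of the socket's centre, 2.5 mm above the bar's top face; the lid folds down towards -y. 52 mm wide, 4 mm thick, 53 mm from hinge to free edge; shut, its top is 4.5 mm above the bar's top face. Stiff hinge (0.02 N m): stays where left.
- lid_2 (a joint): Angle (rad) of the flip lid of socket 2; the same as lid_1 in every way, hinged 27 mm to the +y side of its own socket's centre.
- lid_3 (a joint): Angle (rad) of the flip lid of socket 3; the same as lid_1 in every way, hinged 27 mm to the +y side of its own socket's centre.
- lid_4 (a joint): Angle (rad) of the flip lid of socket 4; the same as lid_1 in every way, hinged 27 mm to the +y side of its own socket's centre.
- charger_mid (a point): Centre of the white plug-in battery charger with two round cells lying in it, 64 mm (across the bar) x 38 mm (along it), rising to 28 mm above the bar's top face; this point is 14 mm above that face. It sits loosely in one of the four sockets, whose centre lies right below; the lid of that socket stands open beside it.
- mug: Cream and white mug, 78 mm across, 100 mm high, handle to one side; stands off the bar's -y end. Bystander; origin at its underside.
- capsule: Brown coffee capsule, 54 mm across, 34 mm high, off the bar's +y end. Bystander; origin at its underside.
- teaspoon: Teaspoon, 130 x 26 x 11 mm, lying along the front of the bar, long along its x. Bystander; origin at its underside.
- sugar_stick: Red sugar stick, 20 x 88 x 10 mm, lying at the left, long along its y. Bystander; origin at its underside.
- timer: Egg timer, 61 mm across, 50 mm high, at the right. Bystander; origin at its underside.
- tape_roll: Roll of tape, 98 mm across, 25 mm high, at the left edge. Bystander; origin at its underside.
- notebook: Spiral notebook, 148 x 109 x 13 mm, lying at the right. Bystander; origin at its underside.
Mind the look-alikes: they are no part of the job. What is shaped like the part that bears charger_mid but yellow is not meant.

How it is judged:
By the outcome, as a careful person would: the job done as asked, in the order asked, and still so for the second after the job is handed in, with the robot touching nothing.
It also fails if it takes over 38 s, if anything falls off the work surface, if the arm or the gripper's body presses on something with over 40 N, if the wrist force passes 120 N, or if a joint passes its speed limit or range.

## Working session

There is one attempt and no reset: what is moved stays moved. The work goes in short steps, Python scripts to look and compute and a tool call to move; the robot and the scene stay as the last step left them, time stands still between calls to the robot, and variables do not carry over. Pictures are saved under pics/ and viewed, at most 10 in all, crops included, and the job is handed in when it is done.

Besides the shell and the picture viewer there is one more tool, called after "Call:" in YAML: its name, and indented under it one key for each argument. send_rows: Moves the arm, as the interface text tells. Its arguments: {"type":"object","properties":{"targets":{"type":"array"},"newtons":{"type":"number"}},"required":["targets"]}

```bash
mkdir -p pics
python3 - <<'E'
from rig import robot
import cv2
for n in("top","side"):
    cv2.imwrite(f"pics/{n}0.png",robot.get_image(n)); c=robot.calibration(n); print(n,c)
s=robot.get_state();print(s)
E
```

```text
top {'camera_matrix': array([[473.71199404,   0.        , 322.00612316],
       [  0.        , 473.71199404, 246.19475189],
       [  0.        ,   0.        ,   1.        ]]), 'R': array([[ 0.0039711 , -0.99993255, -0.01091416],
       [-0.99827669, -0.00332503, -0.05858843],
       [ 0.05854819,  0.01112801, -0.99822256]]), 't': array([  27.46250459,  363.90953381, 1198.35574845])}
side {'camera_matrix': array([[541.62964635,   0.        , 314.11999044],
       [  0.        , 541.62964635, 227.27407498],
       [  0.        ,   0.        ,   1.        ]]), 'R': array([[-0.99905232, -0.04312429, -0.00589533],
       [-0.02319442,  0.64209461, -0.76627445],
       [ 0.0368304 , -0.76541153, -0.64248635]]), 't': array([ 366.04721956,   29.2249507 , 1500.7756623 ])}
{'t': 0.1, 'joint_positions': array([-1.44383630e+00,  2.59267231e-01,  1.53597103e+00, -1.29582931e-05,
        1.34796439e+00, -2.02814073e-01]), 'joint_vel': array([-0.00169692, -0.00189117, -0.00251714,  0.00141767, -0.00049942,
        0.00029971]), 'joint_torque': array([ 1.55179139e-03, -4.46971464e+01, -2.91246146e+01, -4.00897043e-04,
        6.38494181e-03, -1.81140325e-05]), 'eef_pos': array([ 178.05715919, -519.89359827,  230.56040816]), 'ee_rot': array([ 9.86436346e-01,  1.64142277e-01,  2.42106496e-05, -8.04659836e-04]), 'wrist_force': array([-0.63703064,  0.58898964, -0.82166492]), 'moment': array([ 0.01053387, -0.0187893 , -0.00717478]), 'finger_force': 0.0, 'grip_width': 85.66293468655935}
```

View pics/top0.png

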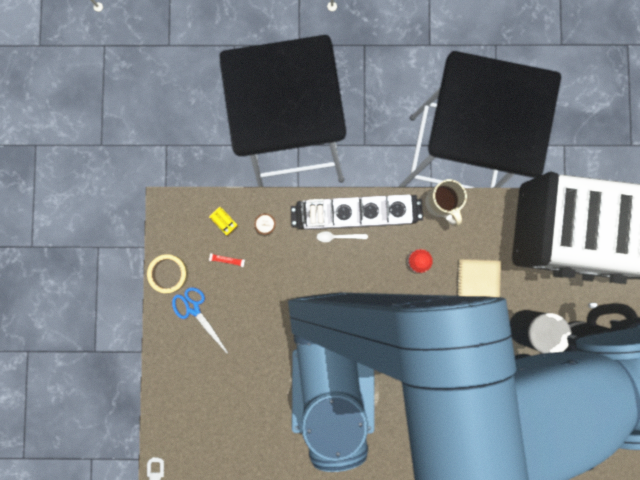

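View pics/side0.png

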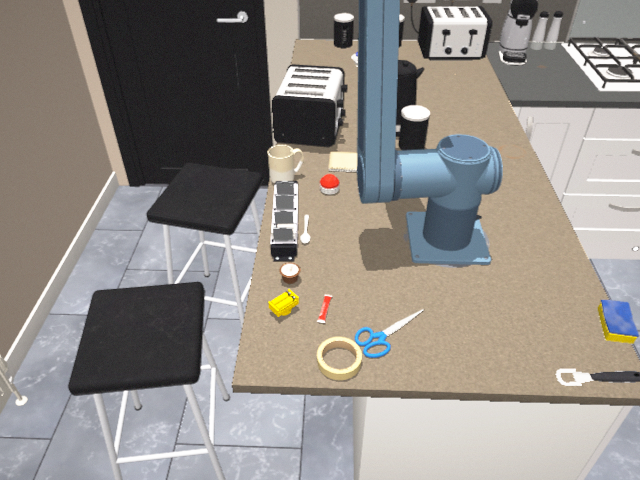

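The top view shows the bar at columns 292–422, row ~211. The charger seems to be in the leftmost socket (~318, 212), and the yellow look-alike is at (223, 221). I'll zoom in.

Run:
```python
import cv2,numpy as np
a=cv2.imread("pics/top0.png")[180:250,280:440]; b=cv2.imread("pics/side0.png")[140:270,250:350]
a=cv2.resize(a,None,fx=5,fy=5,interpolation=cv2.INTER_CUBIC)[:, :800]
cv2.imwrite("pics/topc.png",a); cv2.imwrite("pics/sidec.png",cv2.resize(b,None,fx=4.6,fy=4.6,interpolation=cv2.INTER_CUBIC))
```

```text
(no output)
```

View pics/topc.png

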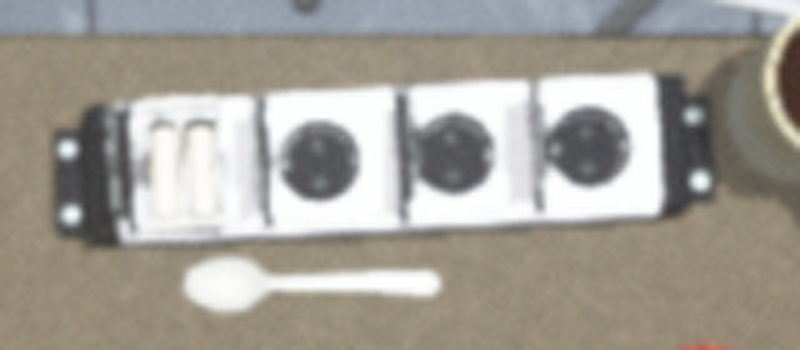

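View pics/sidec.png

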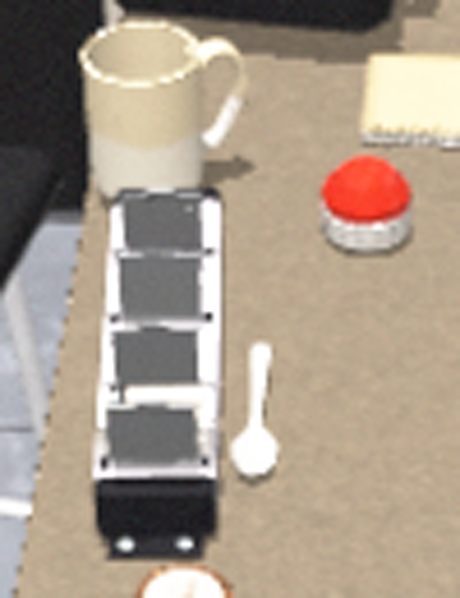

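The charger is in socket 1. Lids 2, 3 and 4 all stand on the +y side of free sockets, along with lid 1. Next I measure the bar pose from the socket discs at z=36.

```bash
cat > h.py <<'E'
import cv2,numpy as np
from rig import robot
def ray(n,u,v,z):
    c=robot.calibration(n);R,t=c["R"],c["t"]
    d=R.T@np.linalg.inv(c["camera_matrix"])@[u,v,1];o=-R.T@t
    return o+d*(z-o[2])/d[2]
E
python3 - <<'E'
from h import *
im=cv2.imread("pics/top0.png");g=cv2.cvtColor(im,cv2.COLOR_BGR2GRAY)
P=[]
for u,v in((343.8,212),(370.8,210.4),(398,209)):
    r=[]
    m=np.zeros_like(g);cv2.circle(m,(round(u),round(v)),9,255,-1)
    M=cv2.moments(((g<110)&(m>0)).astype(np.uint8),True)
    p=ray("top",M["m10"]/M["m00"],M["m01"]/M["m00"],34);P.append(p);print(p.round(1),M["m00"])
print("spacing",np.linalg.norm(np.diff(P,axis=0),axis=1))
for u,v in((293.4,209.8),(294,222.8),(418.4,203),(420,216)):print("screw",ray("top",u,v,8).round(1))
# far/near top edges of aluminium body
for u,v in((306,200),(412,195),(305,228.5),(413,222.8)):print("edge",ray("top",u,v,36).round(1))
print("charger",ray("top",316.5,214,64).round(1))
# lid top edges in side view, z=91
for n,(u,v) in dict(l4=(162,193),l3=(160,256),l2=(156,328),l1=(153,406)).items():print(n,ray("side",250+u/4.6,140+v/4.6,91).round(1))
for n,p,z in(("toaster",(520,180),200),("toaster",(520,272),200),("jar",(550,335),130),("mug",(446,200),100),("timer",(420,261),40)):print(n,ray("top",*p,z).round(0))
E
```

```text
[447.3 -25.2  34. ] 118.0
[451.5 -91.6  34. ] 134.0
[ 455.9 -159.4   34. ] 137.0
spacing [66.50371632 67.92404451]
screw [457.5 102.8   8. ]
screw [423.9 101.    8. ]
screw [ 475.8 -218.1    8. ]
screw [ 442.3 -222.     8. ]
edge [478.6  69.2  36. ]
edge [ 491.8 -196.9   36. ]
edge [406.6  71.3  36. ]
edge [ 421.7 -198.9   36. ]
charger [439.7  42.   64. ]
l4 [ 454.1 -122.9   91. ]
l3 [449.8 -57.3  91. ]
l2 [446.2  12.7  91. ]
l1 [441.8  83.   91. ]
toaster [ 497. -401.  200.]
toaster [ 299. -396.  200.]
jar [ 157. -489.  130.]
mug [ 469. -266.  100.]
timer [ 326. -215.   40.]
```

Call:
send_rows:
  targets:
    - [0,0,-0.06,0,0,0,255]
    - [0,0,-0.1,0,0,0,255]
    - [0.43,-0.436,-0.1,0,0,-1.302,255]
    - [0.43,-0.436,-0.1,0,0,-1.302,255]
    - [0.43,-0.436,-0.1,0,0,-1.302,255]
    - [0.43,-0.436,-0.1,0,0,-1.302,255]
    - [0.43,-0.436,-0.1,0,0,-1.302,255]
    - [0.43,-0.436,-0.1,0,0,-1.302,255]
  newtons: 40

```text
t: 1.1
eef_pos: [341.1, -180.5, 331.1]
ee_rot: [0.745, 0.667, 0.0, 0.0]
wrist_force: [1.1, -0.5, 0.6]
grip_width: -0.4
finger_force: 0.0
```

```bash
cat > go.py <<'E'
import sys
from h import *
from scipy.spatial.transform import Rotation as Ro
s=robot.get_state();R=Ro.from_quat(s["ee_rot"])
tgt=np.array(list(map(float,sys.argv[1:4])));T=Ro.from_euler("ZYX",[93.5,0,180],degrees=True)
print("t",s["t"],"pos",s["eef_pos"].round(1),"yaw",R.as_matrix()[:,0].round(3),"F",s["wrist_force"].round(1),"w",round(s["grip_width"],1))
print("shift m",(R.inv().apply(tgt-s["eef_pos"])/1000).round(4),"turn",(R.inv()*T).as_rotvec().round(3),"q",s["joint_positions"].round(2))
E
python3 go.py 444 32 330
```

```text
t 1.1 pos [ 341.1 -180.5  331.1] yaw [0.11  0.994 0.   ] F [ 1.1 -0.5  0.6] w -0.4
shift m [0.2226 0.0788 0.0012] turn [ 0.    -0.    -0.172] q [-0.78 -0.1   1.69  0.    1.55 -0.67]
```

Call:
send_rows:
  targets:
    - [0.22,0.077,0,0,0,-0.17,255]
    - [0.22,0.077,0,0,0,-0.17,255]
    - [0.22,0.077,0,0,0,-0.17,255]
    - [0.22,0.077,0,0,0,-0.17,255]
    - [0.22,0.077,0.06,0,0,-0.17,255]
    - [0.22,0.077,0.12,0,0,-0.17,255]
    - [0.22,0.077,0.18,0,0,-0.17,255]
    - [0.22,0.077,0.18,0,0,-0.17,255]

```text
t: 2.1
eef_pos: [438.7, 28.0, 147.6]
ee_rot: [0.688, 0.726, -0.003, -0.005]
wrist_force: [0.4, -0.3, 0.3]
grip_width: -0.1
finger_force: 0.0
```

```bash
python3 go.py 444 32 80
python3 - <<'E'
from h import *
a=robot.get_image("top")[150:270,260:440];b=robot.get_image("side")[100:280,240:350]
cv2.imwrite("pics/m1.png",np.hstack([cv2.resize(a,(500,333)),cv2.resize(b,(204,333))]))
cv2.imwrite("pics/w1.png",robot.get_image("wrist"))
E
```

```text
t 2.1 pos [438.7  28.  147.6] yaw [-0.054  0.999  0.003] F [ 0.4 -0.3  0.3] w -0.1
shift m [0.0036 0.0062 0.0675] turn [-0.011 -0.003 -0.007] q [-0.19  0.15  1.9  -0.    1.11 -0.25]
```

View pics/w1.png

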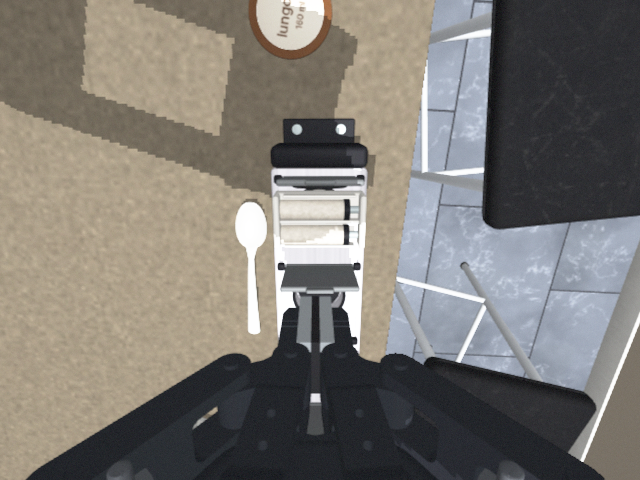

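The wrist view shows lid 2's hinge pegs at (281,266) and (357,266), and lid 1's at (277,180) and (361,179). The charger covers rows 193–247. I'll cast these as a cross-check.

Run:
```python
from h import *
from scipy.spatial.transform import Rotation as Ro
s=robot.get_state();R=Ro.from_quat(s["ee_rot"]).as_matrix();c=robot.calibration("wrist");T=c["tool_from_camera"];K=c["camera_matrix"]
o=R@T[:3,3]+s["eef_pos"];print("cam",o.round(0))
def w(u,v,z):
    d=R@T[:3,:3]@np.linalg.inv(K)@[u,v,1];return (o+d*(z-o[2])/d[2]).round(1)
for n,u,v,z in(("h2",281,266,38.5),("h2",357,266,38.5),("h1",277,180,38.5),("h1",361,179,38.5),("lid2top",280,290,91),("lid2top",359,290,91),("lid1top",272,180,91),("ch+y",320,193,60),("ch-y",320,247,64),("screw",297,129,8),("screw",341,129,8)):print(n,w(u,v,z))
```

```text
cam [439. 111. 297.]
h2 [419.6  -1.9  38.5]
h2 [479.2   1.2  38.5]
h1 [415.2  65.5  38.5]
h1 [475.8  69.5  38.5]
lid2top [423.3   4.3  91. ]
lid2top [473.9   6.9  91. ]
lid1top [417.3  74.6  91. ]
ch+y [446.2  62.1  60. ]
ch-y [448.3  25.   64. ]
screw [427.  100.4   8. ]
screw [461.  102.2   8. ]
```

Call:
send_rows:
  targets:
    - [0,0,0.03,0,0,0,255]
    - [0,0,0.03,0,0,0,255]
    - [0,0,0.03,0,0,0,255]

```text
t: 2.62
eef_pos: [444.2, 26.8, 123.4]
ee_rot: [0.688, 0.726, 0.001, 0.001]
wrist_force: [-0.2, -0.6, 0.3]
grip_width: 0.1
finger_force: 0.0
```

```bash
python3 go.py 446 30 80
```

```text
t 2.625 pos [444.2  26.8 123.4] yaw [-0.054  0.999 -0.001] F [-0.2 -0.6  0.3] w 0.1
shift m [0.0031 0.0018 0.0434] turn [ 0.003  0.001 -0.007] q [-0.19  0.18  1.93  0.    1.03 -0.25]
```

Call:
send_rows:
  targets:
    - [0.004,0.002,0.02,0,0,0,255]
    - [0.004,0.002,0.0435,0,0,0,255]
    - [0.004,0.002,0.0435,0,0,0,255]
    - [-0.004,0.002,0.0435,0,0,0,255]
    - [-0.01,0.002,0.0435,0,0,0,255]
    - [-0.016,0.002,0.0435,0,0,0,255]
    - [-0.022,0.002,0.0435,0,0,0,255]
    - [-0.028,0.002,0.0455,0,0,0,255]

```text
t: 3.62
eef_pos: [446.4, -1.2, 76.0]
ee_rot: [0.688, 0.726, 0.0, 0.0]
wrist_force: [-0.1, 0.4, 0.6]
grip_width: -0.1
finger_force: 0.3
```

```bash
python3 go.py 449 -28 45
python3 - <<'E'
from h import *
b=robot.get_image("side")[130:270,240:350]
cv2.imwrite("pics/m2.png",cv2.resize(b,None,fx=4,fy=4))
E
```

```text
t 3.625 pos [446.4  -1.2  76. ] yaw [-0.054  0.999 -0.   ] F [-0.1  0.4  0.6] w -0.1
shift m [-0.0269  0.0011  0.031 ] turn [ 0.     0.    -0.007] q [-0.25  0.25  1.98 -0.    0.91 -0.31]
```

View pics/m2.png

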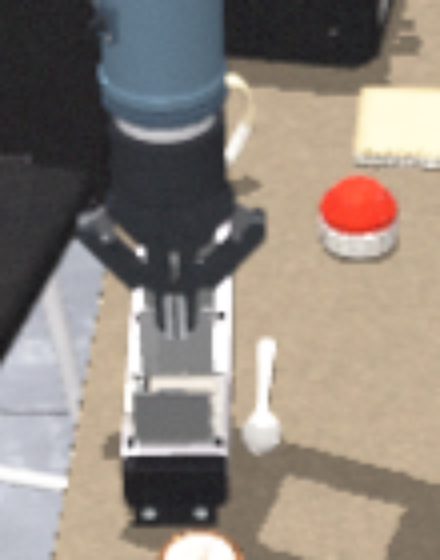

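The fingertips are on the +y face of lid 2, clear of the charger, and lid 1 is still standing. I'll continue the arc.

Call:
send_rows:
  targets:
    - [-0.007,0.001,0.0025,0,0,0,255]
    - [-0.013,0.001,0.007,0,0,0,255]
    - [-0.019,0.001,0.0135,0,0,0,255]
    - [-0.023,0.001,0.0205,0,0,0,255]
    - [-0.026,0.001,0.027,0,0,0,255]
    - [-0.027,0.001,0.031,0,0,0,255]
    - [-0.027,0.001,0.033,0,0,0,255]
    - [-0.027,0.001,0.034,0,0,0,255]

```text
t: 4.68
eef_pos: [448.6, -27.5, 41.7]
ee_rot: [0.688, 0.726, -0.0, -0.0]
wrist_force: [-0.6, -0.9, 0.8]
grip_width: -0.0
finger_force: 0.2
```

Call:
send_rows:
  targets:
    - [0,0,0.001,0,0,0,255]
    - [0,0,0.002,0,0,0,255]
    - [0,0,0.002,0,0,0,255]

```text
t: 5.05
eef_pos: [448.8, -27.5, 40.4]
ee_rot: [0.688, 0.726, 0.0, 0.0]
wrist_force: [-2.0, -0.1, 6.7]
grip_width: 0.2
finger_force: 3.4
```

Call:
send_rows:
  targets:
    - [0,0,-0.015,0,0,0,255]
    - [0,0,-0.038,0,0,0,255]
    - [0,0,-0.038,0,0,0,255]
    - [-0.012,0,-0.038,0,0,0,255]
    - [-0.022,0,-0.038,0,0,0,255]
    - [-0.029,0,-0.038,0,0,0,255]
    - [-0.036,0,-0.038,0,0,0,255]
    - [-0.042,0,-0.036,0,0,0,255]

```text
t: 6.05
eef_pos: [451.0, -70.1, 75.6]
ee_rot: [0.688, 0.726, -0.0, -0.0]
wrist_force: [0.1, 1.0, 0.6]
grip_width: -0.3
finger_force: 0.3
```

```bash
python3 go.py 453 -95.5 42
python3 - <<'E'
from h import *
b=robot.get_image("side")[130:270,240:350]
cv2.imwrite("pics/m3.png",cv2.resize(b,None,fx=4,fy=4))
E
```

```text
t 6.05 pos [451.  -70.1  75.6] yaw [-0.054  0.999  0.   ] F [0.1 1.  0.6] w -0.3
shift m [-0.0255  0.0007  0.0336] turn [-0.    -0.    -0.007] q [-0.4   0.27  1.96  0.    0.92 -0.45]
```

View pics/m3.png

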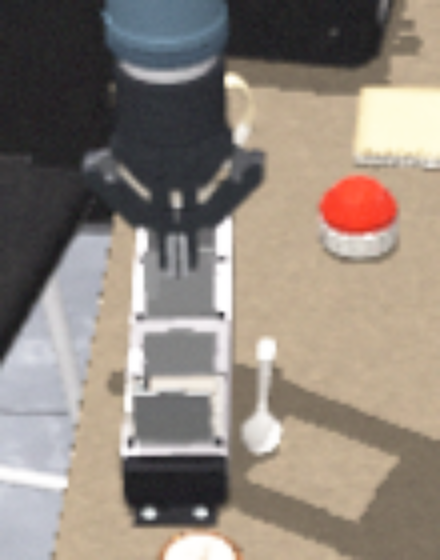

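Lid 2 now lies flat. Lid 1 and the charger are unchanged, and the fingers are on lid 3.

Call:
send_rows:
  targets:
    - [-0.006,0.001,0.0025,0,0,0,255]
    - [-0.012,0.001,0.007,0,0,0,255]
    - [-0.018,0.001,0.0135,0,0,0,255]
    - [-0.022,0.001,0.0205,0,0,0,255]
    - [-0.025,0.001,0.027,0,0,0,255]
    - [-0.026,0.001,0.031,0,0,0,255]
    - [-0.026,0.001,0.033,0,0,0,255]
    - [-0.026,0.001,0.034,0,0,0,255]

```text
t: 7.1
eef_pos: [453.3, -95.4, 41.7]
ee_rot: [0.688, 0.726, -0.0, -0.0]
wrist_force: [-0.5, -0.2, 0.2]
grip_width: -0.5
finger_force: 0.2
```

Call:
send_rows:
  targets:
    - [0,0,0.001,0,0,0,255]
    - [0,0,0.002,0,0,0,255]
    - [0,0,0.002,0,0,0,255]

```text
t: 7.48
eef_pos: [453.4, -95.4, 40.4]
ee_rot: [0.688, 0.726, 0.0, 0.0]
wrist_force: [-1.7, 0.1, 7.1]
grip_width: -0.4
finger_force: 3.2
```

Call:
send_rows:
  targets:
    - [0,0,-0.015,0,0,0,255]
    - [0,0,-0.038,0,0,0,255]
    - [0,0,-0.038,0,0,0,255]
    - [-0.012,0,-0.038,0,0,0,255]
    - [-0.022,0,-0.038,0,0,0,255]
    - [-0.029,0,-0.038,0,0,0,255]
    - [-0.036,0,-0.038,0,0,0,255]
    - [-0.042,0,-0.036,0,0,0,255]

```text
t: 8.48
eef_pos: [455.6, -137.9, 75.7]
ee_rot: [0.688, 0.726, -0.0, -0.0]
wrist_force: [0.9, 0.1, 0.6]
grip_width: 0.3
finger_force: 0.3
```

Call:
send_rows:
  targets:
    - [-0.006,0.001,0.0025,0,0,0,255]
    - [-0.012,0.001,0.007,0,0,0,255]
    - [-0.018,0.001,0.0135,0,0,0,255]
    - [-0.022,0.001,0.0205,0,0,0,255]
    - [-0.025,0.001,0.027,0,0,0,255]
    - [-0.026,0.001,0.031,0,0,0,255]
    - [-0.026,0.001,0.033,0,0,0,255]
    - [-0.026,0.001,0.034,0,0,0,255]

```text
t: 9.48
eef_pos: [457.9, -163.2, 41.7]
ee_rot: [0.688, 0.726, -0.0, -0.0]
wrist_force: [-0.5, -0.2, 1.4]
grip_width: 0.1
finger_force: 0.2
```

Call:
send_rows:
  targets:
    - [0,0,0.001,0,0,0,255]
    - [0,0,0.002,0,0,0,255]
    - [0,0,0.002,0,0,0,255]

```text
t: 9.85
eef_pos: [458.1, -163.2, 40.4]
ee_rot: [0.688, 0.726, 0.0, 0.0]
wrist_force: [-3.2, 1.1, 6.3]
grip_width: -0.2
finger_force: 3.1
```

Same contact height for all three lids. Next I lift off, back the arm up and away toward the robot, and look.

Call:
send_rows:
  targets:
    - [0,0,-0.03,0,0,0,255]
    - [0,0,-0.09,0,0,0,255]
    - [0,0,-0.15,0,0,0,255]
    - [0,0,-0.2,0,0,0,255]
    - [0,-0.06,-0.25,0,0,0,255]
    - [0,-0.12,-0.25,0,0,0,255]
    - [0,-0.12,-0.25,0,0,0,255]
    - [0,-0.12,-0.25,0,0,0,255]

```text
t: 10.85
eef_pos: [338.2, -169.9, 290.1]
ee_rot: [0.688, 0.725, 0.0, 0.001]
wrist_force: [0.5, -0.5, -1.0]
grip_width: -0.2
finger_force: 0.0
```

Run:
```python
from h import *
a=robot.get_image("top")[180:280,200:470];b=robot.get_image("side")[130:310,240:360]
cv2.imwrite("pics/m4.png",np.hstack([cv2.resize(cv2.copyMakeBorder(a,0,80,0,0,cv2.BORDER_CONSTANT),(540,360)),cv2.resize(b,(240,360))]))
```

```text
(no output)
```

View pics/m4.png

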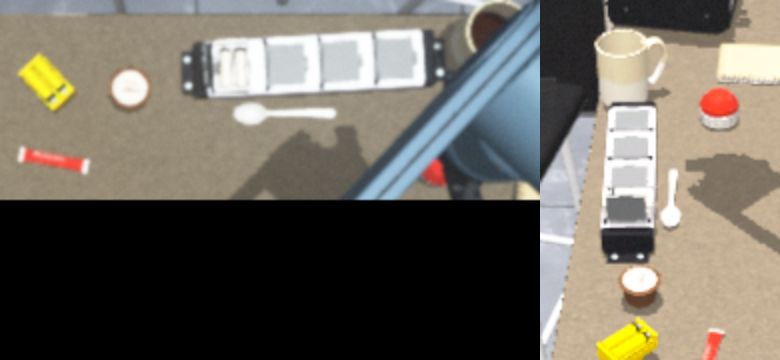

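Lids 2, 3 and 4 lie flat over their sockets (light grey at ~(291,62), (345,60) and (399,58)). Lid 1 still stands beside the seated charger (~(233,65)), and the rest looks undisturbed.

```bash
python3 -c "
from rig import robot
print(robot.hand_in())"
```

```text
the job is handed in; nothing more can be done
None
```

Lids 2, 3 and 4 are folded fully shut, the charger is still plugged into socket 1 with its lid standing open, nothing else looks disturbed in the final pictures, and the job is handed in.

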